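# Fit a tray sealer's nest plate and hold the hand scanner on its code

## Robot

A 7-joint arm with a two-finger parallel gripper is mounted at the origin on a cart in front of the work surface, level with it; the furniture and walls round the work are solid. World frame = base frame: x ahead of the robot, y to its left, z up, the work surface at z = 0. Lengths are in m, angles in degrees, forces in N, time in s.
With the tool pointing down it reaches from about 0.425 to 0.875 m from the base axis. Payload 4.7 kg.
Tool frame: the origin (TCP) lies at the very end of the fingers, on their centre line; the grasp point (between the pads) lies 19 mm behind it; z points along the fingers, y is the line along which they close (so a half turn about z gives the same grasp; the last joint's range is limited). The gripper opens to 87 mm and grips with 3 to 60 N. Pads are 19 mm wide; open, the fingers measure 117 mm over their backs; the gripper's body (75 mm by 190 mm) begins 51 mm behind the grasp point.
Start: joints at [-71.098, 18.392, -4.016, 83.108, 1.295, 78.541, -3.26], TCP at [0.202, 0.618, 0.223] pointing down, gripper open.
Joint ranges: [-163.93, 163.93], [-17.29, 119.83], [-79.2, 71.16], [3.27, 140.29], [-89.18, 269.18], [5.43, 117.66], [-154.24, 154.24]. Speed limits (degrees/s): [147.25, 147.25, 180, 180, 180, 180, 180].

## Interface

Orientations are given as [roll, pitch, yaw] about the fixed x, y, z axes, in that order (R = Rz(yaw) Ry(pitch) Rx(roll)).
In Python, from cell import telemetry, cams, env gives the robot as it stands.
- The arm moves only by the tool arm_command, never from a script. Its argument "series" is text: rows parted by semicolons, each of 5 numbers parted by spaces: the shift along the tool's x, y, z in mm, then the turn about the tool's z in rad, then the closure in counts, from 0 (fully open) to 255 (shut). A call has 1 to 20 rows; each row shifts and turns the commanded pose from where the row before left it, along the tool's axes as they then stand; what a row does not reach is not made up. A row lasts 1/12 s, in which the tool goes at most 41.7 mm and 7.16 degrees, less where a joint would pass 70% of its speed; a pose out of reach is approached as far as the arm can. A call is refused whole if a number of a shift passes 41.7 or a number of a turn 0.125, either way. A call with a gripper value outside its range is refused whole. The fingers move at their own pace and stop on an object; "squeeze" is the grip in N (left out, the last holds). Time passes only in rows, so rows that do not move let the fingers close. It gives the time, the measured TCP pose, the force, the opening and the grip force at its end, in the units of the state.
- telemetry.get_obs(): the state, without advancing time (a new reading comes with each control period).
- cams.read_camera(name): name is "scene" or "top"; returns the picture (420x560x3 uint8, blue, green, red); there is no depth.
- cams.calibration(name): a dict with "K" (3x3 intrinsics, pixels), "origin" and "rotation" of the camera in the world. Camera axes: x right, y down, z forward; pixel columns grow to the right and rows downward; lengths in m; the calibration is good to about 2 mm. A picture is of the moment at which its call begins. calibration takes no time and is no camera call.
- env.sign_off(): hands the job in; it is judged then, once.
The state is a dict: "time_s": time; "qpos": joint angles; "joint_velocities": joint speeds; "effort": joint torques, N m; "tool_pos": TCP position; "tool_rot": TCP orientation; "force": force on the tool from outside, world axes, zero at the start; "wrist_torque": the same for the moment, N m; "grip_width": finger opening in m; "grasp_force": force on a finger pad.
Only numpy, scipy, OpenCV 4.12 (cv2) and the standard library are available. Lean on these libraries where they do the work, as an engineer would, in place of code of your own. Each camera call takes 0.05 s, during which the arm holds its last target. There are 200 camera calls.

## Task

Change over the tray sealer: lift the nest plate by its handle, lower it over the two locating pins until it lies flush on the deck, and let go of it. Then draw the hand scanner up out of its stand, tip its nose well down (halfway from level to straight down, or steeper) and aim it at the square code tag on the seated plate with the window about 10 cm from the tag; finish there, holding the scanner still and raised clear of the stand, the sealer and the plate. Drop nothing, and leave the other things on the table where they are.

Things in the scene. Friction and masses are not known exactly. Their poses are not given: they have to be found in the camera images.
- sealer: Bench tray sealer, fixed: white and steel body 200 x 250 mm (x by y), flat steel deck 50 mm above the table with two round wells and two upright locating pins. Origin: on the table under the deck's middle; x away from the operator, y left. Behind the deck (x from +0.10 m) a film roll up to 71 mm high; from x = +0.18 m the opened lid, up to 0.30 m high, leaning back
- pin0 (a point): Foot of the far left locating pin, at deck height, at (60, 86, 50) mm in the sealer's frame. Both pins are 12 mm thick and 20 mm high, the upper 9 mm tapering to 5 mm
- pin1 (a point): Foot of the near right locating pin, at deck height, at (-58, -95, 50) mm in the sealer's frame
- nest_plate: Loose aluminium plate lying on the table to the right, 150 x 220 x 8 mm (x by y), 0.45 kg, two 84 mm pockets, two 15 mm locating holes that fit the pins in one direction only: its axes then agree with the sealer's (it starts within 0.5 rad of that). Origin: middle of its underside. Bridge handle over the middle: bar 76 mm long (x), 14 mm wide (y), 35 to 47 mm above the underside, gap below it
- hole0 (a point): Centre of the plate's far left locating hole on the underside, at (60, 86, 0) mm in the plate's frame; belongs on pin0
- hole1 (a point): Centre of the plate's near right locating hole on the underside, at (-58, -95, 0) mm in the plate's frame; belongs on pin1
- tag (a point): Centre of the square black-and-white code tag, 25 mm, flat on the plate's upper face in the corner near the front left, at (-56, 88, 9) mm in the plate's frame
- stand: Scanner stand, fixed: black round foot 90 mm across with an upright pocket 40 x 34 mm inside, open at the top; the pocket's floor is 16 mm and its rim 68 mm above the table; with the scanner it is 148 mm tall and stands between plate and sealer. Origin: on the table under the pocket; x is the way the scanner looks while it stands there
- scanner: Pistol-shaped hand scanner, loose, 0.2 kg, handle in the stand's pocket (2 mm play, 52 mm deep; draw it straight up), looking level, roughly towards the robot. Origin: middle of the handle's foot; x is the way it looks, z up the handle (36 x 30 mm). Head 44 mm wide (y), from z = 92 to 132 and x = -52 to 36 mm, flat sides to grip; then the 50 mm wide nose, to x = 58 mm
- scanner_grip (a point): Middle of the scanner's head above the handle, (0, 0, 112) mm in its frame: where to grip it across its 44 mm width (fingers closing along the scanner's y), from above
- window (a point): Middle of the scanner's window in its nose, at (60, 0, 112) mm in its frame, axes as the scanner's; it reads straight along +x
- marker: Bystander: pen, 135 mm long, at the front edge of the table
- probe: Bystander: probe thermometer, 198 mm long, in front of the sealer
- timer: Bystander: flat pocket timer, 70 mm
- tape_roll: Bystander: roll of tape, 103 mm across

How it is judged:
By the outcome, as a careful person would: the job done as asked, in the order asked, and still so for the second after the job is handed in, while the arm keeps its last pose, push and grip.
It also fails if it takes over 54 s, if anything falls off the work surface, if the arm or the gripper's body presses on something with over 40 N, if the wrist force passes 120 N, or if a joint passes its speed limit or range.

## Working session

There is one attempt and no reset: what is moved stays moved. The work goes in short steps, Python scripts to look and compute and a tool call to move; the robot and the scene stay as the last step left them, time stands still between calls to the robot, and variables do not carry over. Pictures are saved under pics/ and viewed, at most 10 in all, crops included, and the job is handed in when it is done.

Besides the shell and the picture viewer there is one more tool, called as name(argument=value, ...), one argument or row to a line, values as JSON. arm_command: Moves the arm, as the interface text tells. Its arguments: {"type":"object","properties":{"series":{"type":"string"},"squeeze":{"type":"number"}},"required":["series"]}

```bash
mkdir -p pics; ls; python3 - <<'E'
from cell import telemetry, cams
import cv2
print(telemetry.get_obs())
for n in("scene","top"):
    cv2.imwrite(f"pics/{n}0.png",cv2.resize(cams.read_camera(n),(784,588),interpolation=cv2.INTER_CUBIC)); c=cams.calibration(n); print(n,c)
E
```

```text
pics
{'time_s': 0.0, 'qpos': array([-71.09832732,  18.43872016,  -4.01524144,  83.17489292,
         1.2946427 ,  78.54245284,  -3.26145676]), 'joint_velocities': array([ 0.08648284, -0.00633754,  0.00273159, -0.0545981 , -0.02334993,
        0.07138122,  0.029238  ]), 'effort': array([-9.82104416e-05, -4.91298366e+01, -4.04041009e-01, -3.12539577e+01,
       -6.39905711e-02,  4.34994511e-02,  1.93720762e-04]), 'tool_pos': array([0.20174741, 0.61730354, 0.22146542]), 'tool_rot': array([-1.79889159e+02,  5.60741020e-03,  1.61906279e+02]), 'force': array([ 0.41167767, -0.18095171, -0.22746969]), 'wrist_torque': array([0.03531204, 0.00506649, 0.03019274]), 'grasp_force': 0.0, 'grip_width': 0.08695022125575803}
scene {'K': array([[478.43598501,   0.        , 270.56070108],
       [  0.        , 478.43598501, 203.36803524],
       [  0.        ,   0.        ,   1.        ]]), 'origin': array([-0.3737769 , -0.67815236,  0.7004641 ]), 'rotation': array([-118.20273432,   -1.21619674,  -59.21938924])}
top {'K': array([[394.26021266,   0.        , 276.11453266],
       [  0.        , 394.26021266, 209.61621588],
       [  0.        ,   0.        ,   1.        ]]), 'origin': array([ 0.48849415, -0.16301661,  1.15357218]), 'rotation': array([-1.75829827e+02,  5.70384992e-02, -9.17217600e+01])}
```

View pics/top0.png

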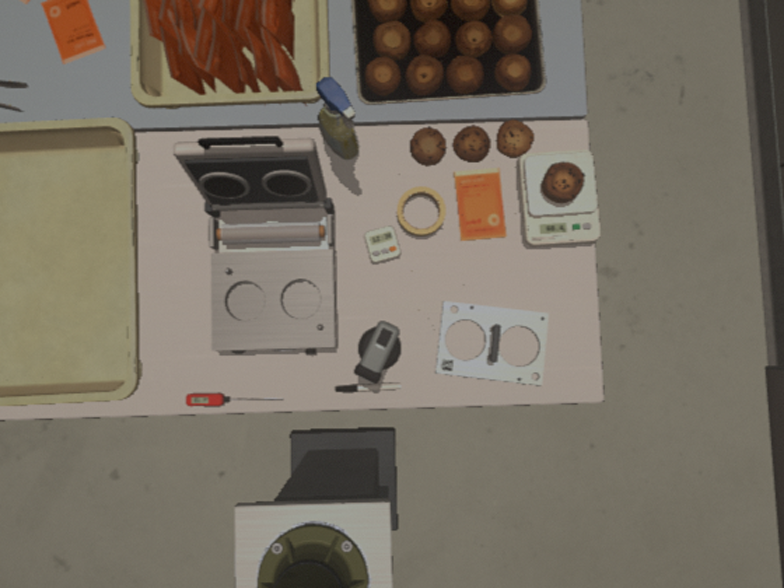

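View pics/scene0.png

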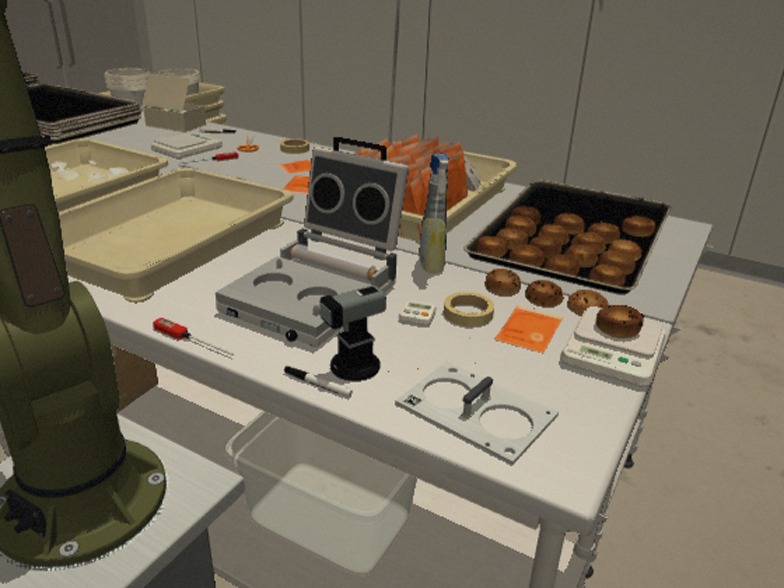

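The top view shows the sealer deck centred near (274,300) with pins at about (229,271) and (320,327). The plate is near (493,344) and the scanner near (378,350). The scene view agrees. I'll zoom in for accurate pixels.

```bash
python3 - <<'E'
from cell import cams
import cv2
t=cams.read_camera("top"); s=cams.read_camera("scene")
cv2.imwrite("pics/t.raw.png",t);cv2.imwrite("pics/s.raw.png",s)
cv2.imwrite("pics/t1.png",cv2.resize(t[170:290,140:400],None,fx=3,fy=3,interpolation=cv2.INTER_CUBIC))
cv2.imwrite("pics/s1.png",cv2.resize(s[180:335,145:405],None,fx=3,fy=3,interpolation=cv2.INTER_CUBIC))
E
```

```text
(no output)
```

View pics/t1.png

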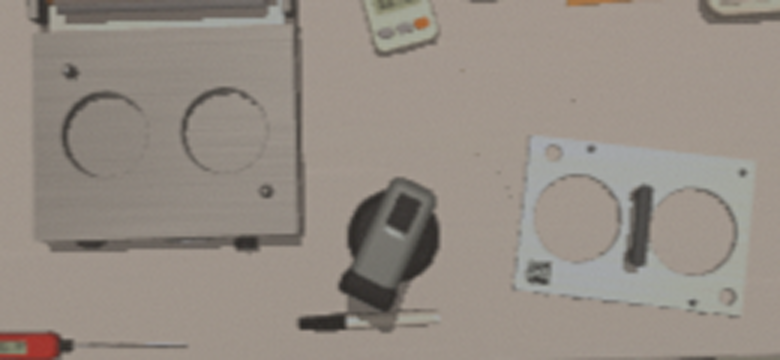

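View pics/s1.png

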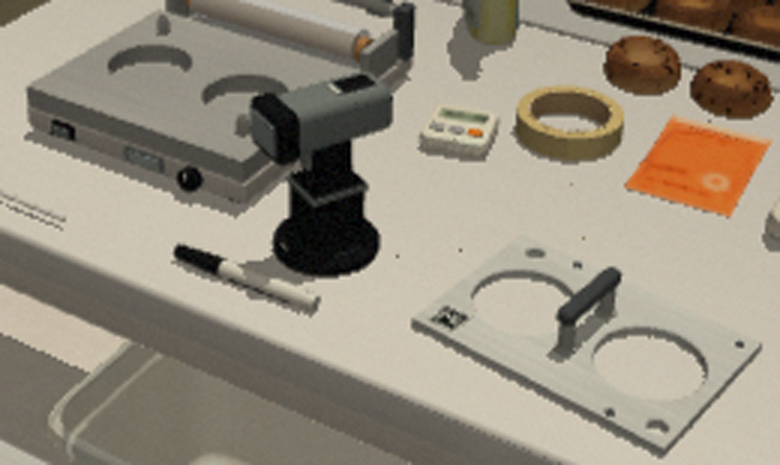

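```bash
cat > h.py <<'E'
import numpy as np
from cell import telemetry, cams
from scipy.spatial.transform import Rotation as R
from scipy.optimize import least_squares
def rot(e): return R.from_euler('xyz',e,degrees=True).as_matrix()
CAL={n:cams.calibration(n) for n in("top","scene")}
def proj(n,P):
    c=CAL[n]; p=(np.atleast_2d(P)-c["origin"])@rot(c["rotation"]); q=p@c["K"].T; return q[:,:2]/q[:,2:]
def tc(u,v): return ("top",(u+.5)/3-.5+140,(v+.5)/3-.5+170)
def sc(u,v): return ("scene",(u+.5)/3-.5+145,(v+.5)/3-.5+180)
def fit(obs,x0,z=0.):
    # obs: list of (local pt mm, (cam,u,v)); pose x,y,yaw on table
    def f(x,dbg=0):
        r=[]
        for p,(n,u,v) in obs:
            P=rot([0,0,x[2]*57.29578])@(np.array(p)/1e3)+[x[0],x[1],z]
            r.append(proj(n,P)[0]-[u,v])
        return np.ravel(r)
    s=least_squares(f,x0,loss='soft_l1'); return s.x, f(s.x).reshape(-1,2)
E
python3 - <<'E'
from h import *
np.set_printoptions(precision=4,suppress=True)
pl=[((75,110,8),tc(528,136)),((75,-110,8),tc(755,161)),((-75,-110,8),tc(740,315)),((-75,110,8),tc(515,290)),((60,86,8),tc(554,153)),((-58,-95,8),tc(728,296)),((-56,88,9),tc(539,272)),((38,0,47),tc(644,185)),((-38,0,47),tc(636,268))]
pls=[((75,110,8),sc(520,238)),((75,-110,8),sc(760,346)),((-75,-110,8),sc(662,453)),((-75,110,8),sc(412,322)),((60,86,8),sc(535,253)),((-58,-95,8),sc(658,426)),((-56,88,9),sc(449,318)),((38,0,47),sc(614,272)),((-38,0,47),sc(564,312))]
se=[((100,125,50),tc(35,32)),((-100,125,50),tc(36,240)),((-100,-125,50),tc(299,234)),((60,86,70),tc(71,70)),((-58,-95,70),tc(266,190))]
ses=[((-100,125,50),sc(27,90)),((-100,-125,50),sc(245,167)),((60,86,70),sc(162,13)),((-58,-95,70),sc(242,116))]
sn=[((-52,0,132),tc(414,184)),((58,0,132),tc(368,297)),((36,0,132),tc(377,280)),((-52,-22,132),tc(393,180)),((-52,22,132),tc(434,191)),((0,0,-4),tc(393,236))]
sns=[((0,0,-8),sc(327,238)),((-52,-22,132),sc(391,88)),((58,25,132),sc(252,97)),((58,-25,92),sc(293,164))]
for nm,a,b,x0,z in(("plate",pl,pls,[.5,-.4,0],0),("sealer",se,ses,[.6,.1,0],0),("scanner",sn,sns,[.5,-.15,3.],.016)):
    for k,o in(("t",a),("s",b),("both",a+b)):
        x,r=fit(o,x0,z); print(nm,k,x,np.degrees(x[2]))
    print(r.T)
E
```

```text
plate t [ 0.4638 -0.3783 -0.1402] -8.03174396583459
plate s [ 0.4658 -0.3798 -0.1462] -8.374381388116019
plate both [ 0.4646 -0.3794 -0.1434] -8.214441351962192
[[ 0.7756  0.4176  0.6267 -0.3903 -0.2261 -0.0118 -0.07    1.1557  1.1364
  -0.2569 -0.0214  0.2673 -0.6332 -0.6097 -0.7404 -0.4127  0.1096 -1.0008]
 [-0.5929 -0.3834  0.0612 -0.3219 -0.2106 -0.1171 -0.0255 -0.2464 -0.798
  -0.3938 -0.1798 -0.3661 -0.1629  0.8669  1.0193  0.7883 -0.8594  1.3722]]
sealer t [ 0.5648  0.0618 -0.0034] -0.1960017509117
sealer s [0.5664 0.0636 0.0031] 0.1759632922645897
sealer both [ 0.5652  0.0622 -0.0016] -0.09125616592083047
[[-0.6426 -0.5941  1.4344 -0.7655  0.5106 -1.0663 -0.2629  0.7441  0.5694]
 [-1.0202  0.8044  0.2424 -0.8277  0.0304 -0.1079  0.1586  1.3394  0.2227]]
scanner t [ 0.4603 -0.1464  2.7436] 157.19533415030202
scanner s [ 0.4657 -0.1478  1.8549] 106.27711489366294
scanner both [ 0.4612 -0.1472  2.7112] 155.33943075699133
[[  0.9185  -0.683   -0.2762  -0.0311   2.2116   0.6477  -0.493   -8.6126
    9.189  -15.1614]
 [ -0.5464   1.8928  -0.5087  -2.5806   0.4922  -0.3038   1.1206  -6.9022
   10.537   -6.3172]]
```

```bash
cat >> h.py <<'E'
def go(x,y,z,yaw,o=None):
    """print shift (mm, tool axes at current yaw) and turn to reach target"""
    o=o or telemetry.get_obs(); M=rot(o["tool_rot"]); d=M.T@(np.array([x,y,z])-o["tool_pos"])*1e3
    M0=rot([180,0,yaw]); t=M.T@M0
    print("t",round(o["time_s"],2),"pos",o["tool_pos"].round(4),"rot",o["tool_rot"].round(2),"q",o["qpos"].round(0),"| shift",d.round(1),"turn rad",round(np.arctan2(t[1,0],t[0,0]),4),"F",o["force"].round(1),"grip",round(o["grip_width"]*1e3,1),round(float(o["grasp_force"]),1))
E
python3 - <<'E'
from h import *
np.set_printoptions(precision=4,suppress=True)
sn=[((-52,0,132),tc(414,184)),((58,0,132),tc(368,297)),((36,0,132),tc(377,280)),((-52,-22,132),tc(393,180)),((-52,22,132),tc(434,191)),((0,0,-8),tc(393,236))]
sns=[((0,0,-8),sc(327,238)),((-52,22,132),sc(391,88)),((58,-25,132),sc(252,97)),((58,25,92),sc(293,164))]
for o in (sn,sns,sn+sns):
    x,r=fit(o,[.5,-.15,2.7],.016); print(x,np.degrees(x[2]))
print(r.T)
E
```

```text
[ 0.4603 -0.1464  2.7437] 157.20066753541158
[ 0.4704 -0.1434  2.823 ] 161.74841720691003
[ 0.4619 -0.1468  2.7444] 157.24520894664016
[[ 0.1033 -0.1625 -0.0241 -0.9527  1.5022  0.5027 -0.4798  1.5355 -1.7124
  -3.5093]
 [-1.0956  1.8817 -0.6288 -2.8629 -0.3247 -0.598   0.9165 -0.1261  1.6369
   3.2124]]
```

arm_command(
  series="0 -20 0 0 0;-18 -20 0 -0.03 0;-37 0 0 -0.06 0;-37 0 0 -0.06 0;-37 0 0 -0.06 0;-37 0 0 -0.06 0;-37 0 0 -0.06 0;-37 0 0 -0.06 0;-37 0 0 -0.06 0;-37 0 0 -0.06 0;-37 0 0 -0.06 0;-37 0 0 -0.06 0;-37 0 0 -0.06 0;-37 0 0 -0.06 0;-37 0 0 -0.06 0;-37 0 0 -0.06 0;-37 0 0 -0.06 0;-37 0 0 -0.06 0;-37 0 0 -0.06 0;-37 0 0 -0.06 0",
)

```text
time_s: 1.87
tool_pos: [0.7324, 0.6294, 0.1899]
tool_rot: [-180.0, 5.3, -137.9]
force: [0.1, 0.0, 1.2]
grip_width: 0.087
grasp_force: 0.0
```

```bash
python3 -c "
from h import *
go(.55,.40,.24,125)"
```

```text
t 1.87 pos [0.7324 0.6294 0.1899] rot [-179.98    5.32 -137.91] q [-43.  70.  30.   4. -30. 101.  91.] | shift [283.3 -48.  -76.7] turn rad 1.694 F [0.1 0.  1.2] grip 87.0 0.0
```

arm_command(
  series="28 -5 -8 0 0;28 -5 -8 0 0;28 -5 -8 0 0;28 -5 -8 0 0;28 -5 -8 0 0;28 -5 -8 0 0;28 -5 -8 0 0;28 -5 -8 0 0;28 -5 -8 0 0;28 -5 -8 0 0;0 0 0 0.12 0;0 0 0 0.12 0",
)

```text
time_s: 2.87
tool_pos: [0.5745, 0.4297, 0.2468]
tool_rot: [178.6, 5.6, -152.2]
force: [0.7, 1.0, 0.1]
grip_width: 0.0872
grasp_force: 0.0
```

```bash
python3 -c "
from h import *
go(.5,.35,.24,125)"
```

```text
t 2.87 pos [0.5745 0.4297 0.2468] rot [ 178.63    5.64 -152.25] q [-67.  25.  40.  78. -17.  77.  90.] | shift [103.2 -35.7  -4.2] turn rad 1.4449 F [0.7 1.  0.1] grip 87.2 0.0
```

```bash
cat >> h.py <<'E'
def lean(o=None):
    o=o or telemetry.get_obs(); z=rot(o["tool_rot"])[:,2]; print("lean deg",np.degrees(np.arccos(-z[2])).round(2),"toward az",np.degrees(np.arctan2(z[1],z[0])).round(1),"TCP az",np.degrees(np.arctan2(o["tool_pos"][1],o["tool_pos"][0])).round(1),"r",np.hypot(*o["tool_pos"][:2]).round(4))
E
python3 -c "
from h import *
lean();go(.25,.225,.24,125)"
```

```text
lean deg 5.81 toward az 41.4 TCP az 36.8 r 0.7174
t 2.87 pos [0.5745 0.4297 0.2468] rot [ 178.63    5.64 -152.25] q [-67.  25.  40.  78. -17.  77.  90.] | shift [381.3 -29.3 -31.5] turn rad 1.4449 F [0.7 1.  0.1] grip 87.2 0.0
```

arm_command(
  series="34 -3 -3 0 0;34 -3 -3 0 0;34 -3 -3 0 0;34 -3 -3 0 0;34 -3 -3 0 0;34 -3 -3 0 0;34 -3 -3 0 0;34 -3 -3 0 0;34 -3 -3 0 0;34 -3 -3 0 0",
)

```text
time_s: 3.7
tool_pos: [0.3273, 0.2702, 0.2479]
tool_rot: [178.2, 6.1, -151.4]
force: [1.1, -0.3, 1.1]
grip_width: 0.0872
grasp_force: 0.0
```

```bash
python3 -c "
from h import *
lean();go(.25,.225,.24,125)"
```

```text
lean deg 6.32 toward az 45.2 TCP az 39.5 r 0.4244
t 3.7 pos [0.3273 0.2702 0.2479] rot [ 178.2     6.06 -151.41] q [-65. -17.  18. 115.   6.  75.  70.] | shift [89.8 -2.7 -1.6] turn rad 1.4596 F [ 1.1 -0.3  1.1] grip 87.2 0.0
```

arm_command(
  series="35 0 0 0 0;35 0 0 0 0;35 0 0 0 0",
)

```text
time_s: 3.95
tool_pos: [0.3119, 0.2616, 0.2472]
tool_rot: [178.3, 5.9, -151.6]
force: [0.2, -0.4, 1.0]
grip_width: 0.0869
grasp_force: 0.0
```

```bash
python3 -c "
from h import *
lean();go(.25,.225,.24,125)"
```

```text
lean deg 6.13 toward az 44.6 TCP az 40.0 r 0.4071
t 3.95 pos [0.3119 0.2616 0.2472] rot [ 178.29    5.89 -151.64] q [-38. -17.  -4. 116.  -2.  75.  76.] | shift [72.3 -2.8 -0.3] turn rad 1.4554 F [ 0.2 -0.4  1. ] grip 86.9 0.0
```

arm_command(
  series="40 0 0 0 0;40 0 0 0 0;40 0 0 0 0;40 0 0 0 0;40 0 0 0 0;40 0 0 0 0",
)

```text
time_s: 4.45
tool_pos: [0.2588, 0.2457, 0.197]
tool_rot: [179.8, -0.0, -152.0]
force: [-0.5, -0.5, 0.6]
grip_width: 0.087
grasp_force: 0.0
```

```bash
python3 -c "
from h import *
lean();go(.25,.225,.24,125)"
```

```text
lean deg 0.21 toward az 119.7 TCP az 43.5 r 0.3569
t 4.45 pos [0.2588 0.2457 0.197 ] rot [ 1.7979e+02 -1.0000e-02 -1.5202e+02] q [-36. -17.  -9. 122.  -3.  75.  74.] | shift [ 17.5 -14.  -43. ] turn rad 1.4482 F [-0.5 -0.5  0.6] grip 87.0 0.0
```

arm_command(
  series="-30 0 -8 0 0;-40 0 -8 0 0;-40 0 -8 0 0;-40 0 -8 0 0;-40 0 -8 0 0;-40 0 0 0 0;0 0 0 0.122 0;0 0 0 0.122 0;0 0 0 0.122 0;0 0 0 0.122 0;0 -30 0 0 0;0 -40 0 0 0;0 -40 0 0 0;0 -40 0 0 0;0 -40 0 0 0;0 -40 0 0 0;0 -40 0 0 0;0 -40 0 0 0;0 -40 0 0 0",
)

```text
time_s: 6.03
tool_pos: [0.4629, 0.0068, 0.2338]
tool_rot: [179.3, -0.4, -179.4]
force: [1.1, 0.5, 0.3]
grip_width: 0.087
grasp_force: 0.0
```

```bash
python3 -c "
from h import *
lean();go(.4646,-.3794,.15,171.8)"
```

```text
lean deg 0.78 toward az 119.3 TCP az 0.8 r 0.4629
t 6.03 pos [0.4629 0.0068 0.2338] rot [ 179.31   -0.38 -179.4 ] q [-20.  -5.  16. 108.   1.  78.  86.] | shift [   1.8 -387.1   79.2] turn rad 0.1535 F [1.1 0.5 0.3] grip 87.0 0.0
```

arm_command(
  series="0 -36 0 0 0;0 -39 0 0 0;0 -39 0 0 0;0 -39 0 0 0;0 -39 0 0 0;0 -39 0 0 0;0 -39 0 0 0;0 -39 10 0 0;0 -39 20 0 0;0 -39 30 0 0;0 0 20 0.077 0;0 0 0 0.077 0;0 0 0 0 0;0 0 0 0 0",
)

```text
time_s: 7.2
tool_pos: [0.4668, -0.3694, 0.1548]
tool_rot: [179.4, -0.5, 171.9]
force: [-0.2, 0.2, 0.2]
grip_width: 0.0869
grasp_force: 0.0
```

```bash
python3 - <<'E'
from h import *
import cv2
lean();go(.4646,-.3794,.022,171.8)
t=cams.read_camera("top"); s=cams.read_camera("scene")
a=cv2.resize(t[200:300,270:400],None,fx=4,fy=4,interpolation=cv2.INTER_CUBIC)[:400,:390]
b=cv2.resize(s[200:335,265:410],None,fx=2.7,fy=2.7,interpolation=cv2.INTER_CUBIC)
im=np.zeros((400,390+b.shape[1],3),np.uint8); im[:,:390]=a; im[:b.shape[0],390:]=b[:400]
cv2.imwrite("pics/g1.png",im); print(im.shape)
E
```

```text
lean deg 0.79 toward az 123.1 TCP az -38.4 r 0.5953
t 7.2 pos [ 0.4668 -0.3694  0.1548] rot [179.41  -0.52 171.9 ] q [  3.  17.  39.  97. -12.  71. 127.] | shift [ -0.4 -11.6 132.7] turn rad 0.0017 F [-0.2  0.2  0.2] grip 86.9 0.0
(400, 782, 3)
```

View pics/g1.png

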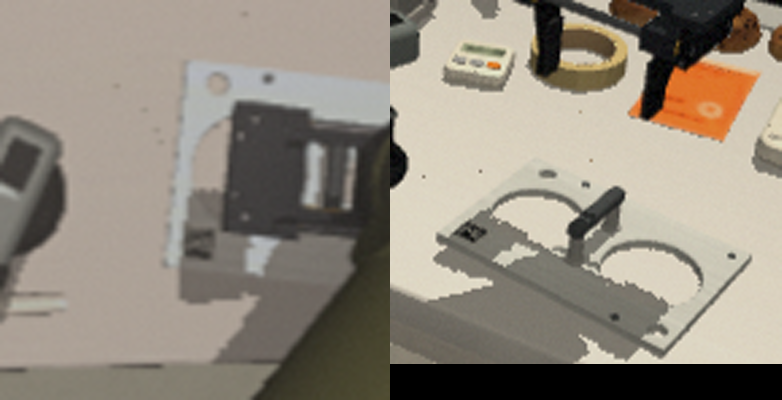

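The view shows the gripper open above the handle, which sits at about (335,175) in the left half and (597,212) in the right. It's aligned, so I'll descend and grip.

arm_command(
  series="0 -6 25 0 0;0 -6 30 0 0;0 0 30 0 0;0 0 25 0 0;0 0 15 0 0;0 0 8 0 0;0 0 0 0 0;0 0 0 0 255;0 0 0 0 255;0 0 0 0 255;0 0 0 0 255;0 0 0 0 255;0 0 0 0 255",
  squeeze=40,
)

```text
time_s: 8.38
tool_pos: [0.4643, -0.38, 0.0223]
tool_rot: [179.4, -0.5, 171.8]
force: [0.4, 0.8, 0.0]
grip_width: 0.055
grasp_force: 0.0
```

```bash
python3 -c "
from h import *
lean();go(.4646,-.3794,.022,171.8)"
```

```text
lean deg 0.74 toward az 119.7 TCP az -39.3 r 0.6
t 8.38 pos [ 0.4643 -0.38    0.0223] rot [179.41  -0.46 171.78] q [  8.  26.  36. 103. -18.  58. 133.] | shift [-0.2  0.6  0.3] turn rad -0.0005 F [0.4 0.8 0. ] grip 55.0 0.0
```

arm_command(
  series="0 0 0 0 255;0 0 0 0 255;0 0 0 0 255;0 0 0 0 255;0 0 0 0 255;0 0 0 0 255;0 0 0 0 255;0 0 0 0 255;0 0 0 0 255;0 0 0 0 255;0 0 -4 0 255;0 0 -8 0 255;0 0 -16 0 255;0 0 -20 0 255;0 0 -20 0 255;0 0 -25 0 255;0 0 -25 0 255;0 0 -25 0 255;0 0 -25 0 255;0 0 -20 0 255",
)

```text
time_s: 10.05
tool_pos: [0.4652, -0.3824, 0.2121]
tool_rot: [179.4, -0.4, 171.7]
force: [0.7, 0.4, -4.2]
grip_width: 0.0138
grasp_force: 40.0
```

```bash
python3 -c "
from h import *
lean();go(.5652,.0622,.21,179.9)"
```

```text
lean deg 0.71 toward az 118.7 TCP az -39.4 r 0.6022
t 10.05 pos [ 0.4652 -0.3824  0.2121] rot [179.43  -0.43 171.74] q [  4.  16.  40.  92. -10.  77. 127.] | shift [-35.1 454.3   6.3] turn rad -0.1425 F [ 0.7  0.4 -4.2] grip 13.8 40.0
```

arm_command(
  series="0 0 0 -0.071 255;0 0 0 -0.071 255;-6 10 0 0 255;-6 20 0 0 255;-7 30 0 0 255;-6 35 0 0 255;-6 35 0 0 255;-6 35 0 0 255;-7 35 0 0 255;-6 35 0 0 255;-6 35 0 0 255;-7 35 0 0 255;-6 35 0 0 255;-6 35 0 0 255;-7 30 0 0 255;-6 20 0 0 255;-6 10 0 0 255;-6 10 0 0 255;0 0 0 0 255;0 0 0 0 255",
)

```text
time_s: 11.72
tool_pos: [0.5662, 0.0615, 0.2139]
tool_rot: [179.4, -0.5, 179.8]
force: [0.1, -0.9, -4.4]
grip_width: 0.0136
grasp_force: 40.0
```

```bash
python3 - <<'E'
from h import *
import cv2
lean();go(.5652,.0622,.1,179.9)
t=cams.read_camera("top"); s=cams.read_camera("scene")
a=cv2.resize(t[165:265,140:250],None,fx=3.6,fy=3.6,interpolation=cv2.INTER_CUBIC)
b=cv2.resize(s[110:270,135:275],None,fx=2.8,fy=2.8,interpolation=cv2.INTER_CUBIC)
im=np.zeros((450,396+b.shape[1],3),np.uint8); im[:a.shape[0],:396]=a; im[:b.shape[0],396:]=b
cv2.imwrite("pics/g2.png",im); print(im.shape)
E
```

```text
lean deg 0.74 toward az 128.0 TCP az 6.2 r 0.5695
t 11.72 pos [0.5662 0.0615 0.2139] rot [179.42  -0.46 179.81] q [-27.   9.  21.  96.  -4.  76.  84.] | shift [  0.   -0.5 113.9] turn rad -0.0017 F [ 0.1 -0.9 -4.4] grip 13.6 40.0
(450, 788, 3)
```

View pics/g2.png

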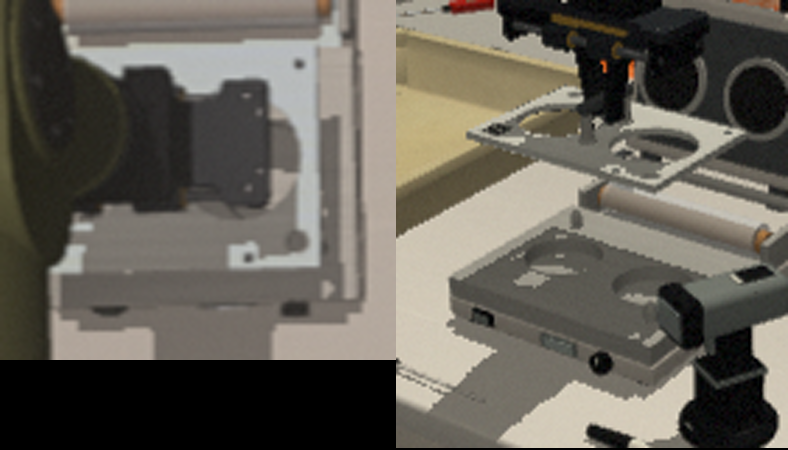

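```bash
python3 - <<'E'
from h import *
t=lambda u,v:("top",(u+.5)/3.6-.5+140,(v+.5)/3.6-.5+165)
s=lambda u,v:("scene",(u-396+.5)/2.8-.5+135,(v+.5)/2.8-.5+110)
np.set_printoptions(precision=4,suppress=True)
T=[((75,-110,8),t(319,42)),((-75,-110,8),t(316,269)),((-58,-95,8),t(296,240))]
S=[((-75,110,8),s(467,131)),((-75,-110,8),s(655,184)),((75,-110,8),s(749,129)),((75,110,8),s(573,86))]
for o in(T,S,T+S):
    x,r=fit(o,[.56,.06,0],.192); print(x,np.degrees(x[2])); 
print(r.T)
# sealer pins from original picture: per-camera offset of pin tops at z=.07 
E
```

```text
[ 0.57    0.0623 -0.0312] -1.7882165512073513
[ 0.5766  0.0623 -0.0214] -1.2281024241239915
[ 0.5722  0.0613 -0.0384] -2.199981023941464
[[ 0.6821  0.4556 -0.0749  0.3929 -1.4525 -0.8304 -0.5784]
 [-0.0043 -1.4381 -0.489  -0.118   1.2201  1.6725 -0.182 ]]
```

arm_command(
  series="0 0 8 0 255;0 0 14 0 255;0 0 18 0 255;0 0 18 0 255;0 0 18 0 255;0 0 16 0 255;0 0 10 0 255;0 0 8 0 255;0 0 0 0 255;0 0 0 0 255",
)

```text
time_s: 12.65
tool_pos: [0.5655, 0.0637, 0.1043]
tool_rot: [179.3, -0.4, 179.9]
force: [-0.3, -0.1, -4.3]
grip_width: 0.0133
grasp_force: 40.0
```

```bash
python3 - <<'E'
from h import *
import cv2
lean();go(.5652,.0622,.1,179.9)
t=cams.read_camera("top"); s=cams.read_camera("scene")
a=cv2.resize(t[165:265,140:250],None,fx=3.6,fy=3.6,interpolation=cv2.INTER_CUBIC)
b=cv2.resize(s[150:260,145:265],None,fx=3.2,fy=3.2,interpolation=cv2.INTER_CUBIC)
im=np.zeros((360,396+b.shape[1],3),np.uint8); im[:a.shape[0],:396]=a; im[:b.shape[0],396:]=b
cv2.imwrite("pics/g3.png",im); print(im.shape)
E
```

```text
lean deg 0.77 toward az 121.6 TCP az 6.4 r 0.5691
t 12.65 pos [0.5655 0.0637 0.1043] rot [179.34  -0.41 179.87] q [-26.  14.  20. 103.  -6.  64.  86.] | shift [ 0.3 -1.5  4.3] turn rad -0.0006 F [-0.3 -0.1 -4.3] grip 13.3 40.0
(360, 780, 3)
```

View pics/g3.png

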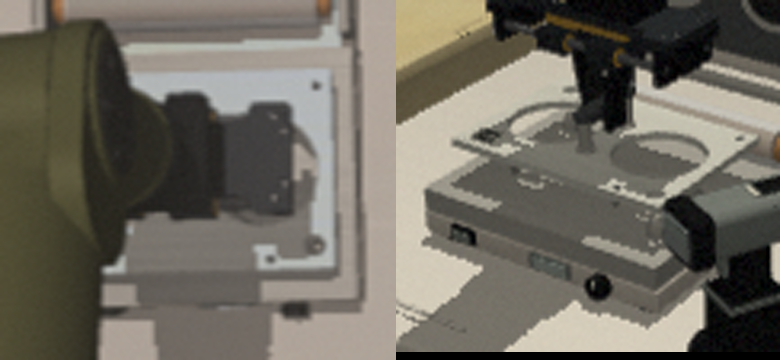

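```bash
python3 - <<'E'
from h import *
import cv2
t=lambda u,v:("top",(u+.5)/3.6-.5+140,(v+.5)/3.6-.5+165)
s=lambda u,v:("scene",(u-396+.5)/3.2-.5+145,(v+.5)/3.2-.5+150)
np.set_printoptions(precision=4,suppress=True)
z=.0823
T=[((75,-110,8),t(332,68)),((-75,-110,8),t(335,270)),((-58,-95,8),t(316,243))]
S=[((-75,110,8),s(453,139)),((-75,-110,8),s(668,201)),((75,-110,8),s(759,139)),((-56,88,9),s(486,134))]
for o in(T,S,T+S):
    x,r=fit(o,[.56,.06,0],z); print(x,np.degrees(x[2])); 
print(r.T)
# predicted pixels: hole1 centre for plate at TCP, and pin1 tip (sealer est)
for P in([.5655-.058,.0637-.095,z+.008],[.5652-.058,.0622-.095,.07],[.5652-.058,.0622-.095,.05]):
    u,v=proj("top",P)[0]; print("pred",(u-140+.5)*3.6-.5,(v-165+.5)*3.6-.5)
im=cams.read_camera("top")[215:250,212:242]
cv2.imwrite("pics/g4.png",cv2.resize(im,None,fx=16,fy=16,interpolation=cv2.INTER_CUBIC))
E
```

```text
[ 0.5661  0.064  -0.0056] -0.3235569625941586
[0.5775 0.0689 0.0378] 2.1631134792246147
[ 0.5692  0.0636 -0.0163] -0.9329654748476673
[[ 0.4856 -0.0302 -0.3577 -0.1588 -3.2971  0.1042  0.1541]
 [-0.6318 -1.4107 -0.1619  0.4755  2.9494  0.3316  1.1626]]
pred 315.95476920595456 245.24548380426282
pred 321.23834314468985 245.95751683773412
pred 324.3428642426288 246.3095795287385
```

View pics/g4.png

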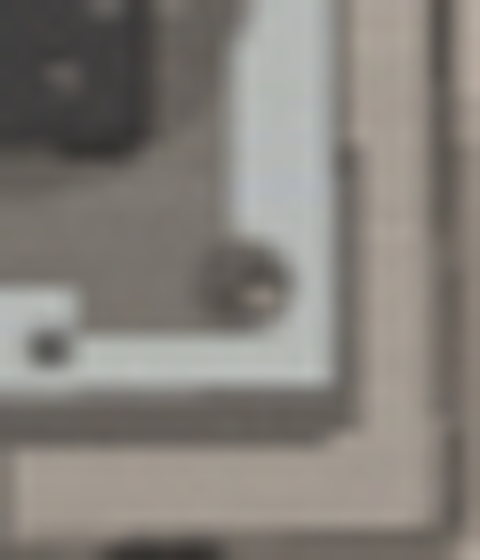

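The hole at (248,285) shows the pin tip at (258,293), about 1 mm off in x, which the taper will capture. I'll lower gently.

arm_command(
  series="1 0 3 0 255;0 0 4 0 255;0 0 4 0 255;0 0 4 0 255;0 0 3 0 255;0 0 3 0 255;0 0 0 0 255;0 0 0 0 255",
)

```text
time_s: 13.47
tool_pos: [0.5641, 0.0643, 0.0829]
tool_rot: [179.3, -0.4, 179.9]
force: [0.3, 0.5, -4.8]
grip_width: 0.0134
grasp_force: 40.0
```

```bash
python3 -c "
from h import *
go(.5645,.0637,.072,179.9); print(telemetry.get_obs()['wrist_torque'])"
```

```text
t 13.47 pos [0.5641 0.0643 0.0829] rot [179.35  -0.44 179.9 ] q [-26.  15.  20. 105.  -7.  61.  86.] | shift [-0.5 -0.7 10.9] turn rad -0.0001 F [ 0.3  0.5 -4.8] grip 13.4 40.0
[-0.01727293  0.00815829  0.04503518]
```

arm_command(
  series="0 0 3 0 255;0 0 3 0 255;0 0 3 0 255;0 0 2 0 255;0 0 0 0 255;0 0 0 0 255",
)

```text
time_s: 13.97
tool_pos: [0.5641, 0.0644, 0.0721]
tool_rot: [179.3, -0.4, 179.9]
force: [0.6, -0.5, -3.6]
grip_width: 0.0134
grasp_force: 40.0
```

```bash
python3 -c "
from h import *
go(.5645,.0637,.072,179.9); print(telemetry.get_obs()['wrist_torque'])"
```

```text
t 13.97 pos [0.5641 0.0644 0.0721] rot [179.34  -0.42 179.9 ] q [-26.  16.  20. 105.  -7.  60.  87.] | shift [-0.4 -0.7  0.1] turn rad -0.0 F [ 0.6 -0.5 -3.6] grip 13.4 40.0
[0.02911646 0.02149989 0.00068842]
```

arm_command(
  series="0 0 1 0 255;0 0 0 0 255;0 0 0 0 0;0 0 0 0 0;0 0 0 0 0;0 0 0 0 0;0 0 0 0 0;0 0 -10 0 0;0 0 -20 0 0;0 0 -30 0 0;0 0 -40 0 0;0 0 -40 0 0;0 -10 -10 0 0;0 -20 0 0.066 0;0 -30 0 0.066 0;0 -38 0 0.066 0;0 -38 0 0.066 0;0 -38 0 0.066 0;0 -30 0 0.066 0;0 0 0 0 0",
)

```text
time_s: 15.63
tool_pos: [0.5281, -0.146, 0.2203]
tool_rot: [179.7, -0.5, 156.4]
force: [-0.4, -1.2, 0.1]
grip_width: 0.087
grasp_force: 0.0
```

```bash
python3 - <<'E'
from h import *
import cv2
# grip at scanner local x=-15, seen from scanner pose fit (top)
x,y,a=.4608,-.1466,np.radians(157.2)
gx,gy=x-.015*np.cos(a),y-.015*np.sin(a); print(gx,gy)
lean();go(gx,gy,.107,157.2)
t=cams.read_camera("top"); s=cams.read_camera("scene")
a=cv2.resize(t[165:275,140:290],None,fx=2.6,fy=2.6,interpolation=cv2.INTER_CUBIC)
b=cv2.resize(s[180:310,145:285],None,fx=2.8,fy=2.8,interpolation=cv2.INTER_CUBIC)
im=np.zeros((370,390+b.shape[1],3),np.uint8); im[:a.shape[0],:390]=a; im[:b.shape[0],390:]=b
cv2.imwrite("pics/g5.png",im); print(im.shape)
E
```

```text
0.4746279472738275 -0.15241273379678155
lean deg 0.6 toward az 129.1 TCP az -15.5 r 0.5479
t 15.63 pos [ 0.5281 -0.146   0.2203] rot [179.73  -0.53 156.41] q [-16.   7.  31.  99.  -4.  76.  83.] | shift [ 45.4 -27.8 113.6] turn rad -0.0138 F [-0.4 -1.2  0.1] grip 87.0 0.0
(370, 782, 3)
```

View pics/g5.png

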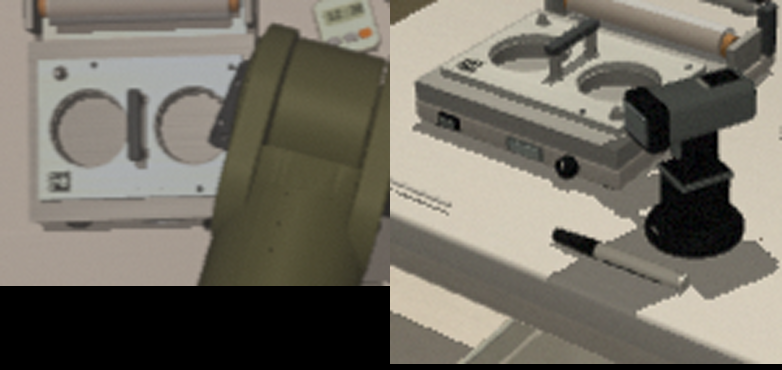

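The plate lies flush on the deck with both pins showing at (60,72) and (545,20). Next is the scanner. I'll align, descend and grip.

arm_command(
  series="15 -10 0 -0.014 0;15 -10 0 0 0;14 -8 0 0 0;0 0 15 0 0;0 0 30 0 0;0 0 30 0 0;0 0 22 0 0;0 0 12 0 0;0 0 5 0 0;0 0 0 0 0",
  squeeze=10,
)

```text
time_s: 16.57
tool_pos: [0.4787, -0.1441, 0.105]
tool_rot: [179.6, -0.7, 158.1]
force: [-0.3, 0.2, 0.7]
grip_width: 0.0871
grasp_force: 0.0
```

```bash
python3 - <<'E'
from h import *
go(.4755,-.1525,.107,157.2); lean()
t=lambda u,v:("top",(u+.5)/2.6-.5+140,(v+.5)/2.6-.5+165)
s=lambda u,v:("scene",(u-390+.5)/2.8-.5+145,(v+.5)/2.8-.5+180)
T=[((75,110,8),t(37,58)),((-75,110,8),t(39,202)),((60,86,8),t(60,73)),((-56,88,9),t(60,182))]
S=[((-75,110,8),s(417,78)),((-75,-110,8),s(617,150)),((-56,88,9),s(468,65)),((60,86,12),s(543,20)),((-58,-95,14),s(617,113))]
for o in(T,S,T+S):
    x,r=fit(o,[.56,.06,0],.05); print(x,np.degrees(x[2]), (rot([0,0,np.degrees(x[2])])@[-.056,.088,0])[:2]+x[:2])
print(r.T.round(1))
E
```

```text
t 16.57 pos [ 0.4787 -0.1441  0.105 ] rot [179.56  -0.7  158.12] q [-15.   6.  31. 113.  -4.  63.  86.] | shift [-0.2 -8.9 -2.1] turn rad 0.0159 F [-0.3  0.2  0.7] grip 87.1 0.0
lean deg 0.83 toward az 126.0 TCP az -16.8 r 0.4999
[0.56533518 0.06474198 0.00717467] 0.4110780483862522 [0.50870525 0.15233794]
[ 0.5622685   0.06280067 -0.00314981] -0.18047059825812947 [0.50654596 0.15097662]
[5.64417870e-01 6.46170069e-02 1.80548552e-04] 0.010344670044486283 [0.50840198 0.15260689]
[[ 0.4  0.   0.1 -0.3  7.4  0.3 -0.2 -0.6 -0.6]
 [ 1.  -0.7  0.3 -0.1 -2.8 -6.5  0.9  0.8  0.3]]
```

arm_command(
  series="0 -5 -2 0.016 0;0 -4 0 0 0;0 0 0 0 255;0 0 0 0 255;0 0 0 0 255;0 0 0 0 255;0 0 0 0 255;0 0 0 0 255;0 0 0 0 255;0 0 0 0 255;0 0 0 0 255;0 0 0 0 255;0 0 0 0 255",
  squeeze=20,
)

```text
time_s: 17.65
tool_pos: [0.4752, -0.1533, 0.1073]
tool_rot: [179.5, -0.6, 157.1]
force: [-0.5, -0.2, 0.8]
grip_width: 0.0447
grasp_force: 19.5
```

```bash
python3 -c "
from h import *
go(.4755,-.1525,.107,157.2); lean()"
```

```text
t 17.65 pos [ 0.4752 -0.1533  0.1073] rot [179.54  -0.64 157.1 ] q [-15.   6.  32. 113.  -4.  63.  86.] | shift [0.1 0.9 0.3] turn rad -0.0018 F [-0.5 -0.2  0.8] grip 44.7 19.5
lean deg 0.79 toward az 121.8 TCP az -17.9 r 0.4994
```

arm_command(
  series="0 0 -4 0 255;0 0 -6 0 255;0 0 -10 0 255;0 0 -14 0 255;0 0 -18 0 255;0 0 -20 0 255;0 0 -20 0 255;0 0 -14 0 255;0 0 -6 0 255;0 0 0 0 255",
)

```text
time_s: 18.48
tool_pos: [0.477, -0.1551, 0.2213]
tool_rot: [179.5, -0.4, 157.1]
force: [-0.4, -0.4, -2.2]
grip_width: 0.0446
grasp_force: 19.5
```

arm_command(
  series="0 0 0 0.06 255;0 0 0 0.12 255;0 0 0 0.12 255;0 0 0 0.12 255;0 0 0 0.12 255;0 0 0 0.12 255;0 0 0 0.12 255;0 0 0 0.12 255;0 0 0 0.12 255;0 0 0 0.12 255;0 0 0 0.12 255;0 0 0 0.12 255;0 0 0 0.12 255;0 0 0 0.07 255",
)

```text
time_s: 19.65
tool_pos: [0.4752, -0.1546, 0.2181]
tool_rot: [-179.2, -0.4, 66.8]
force: [-0.5, 0.2, -2.1]
grip_width: 0.0448
grasp_force: 19.5
```

```bash
python3 -c "
from h import *
go(.428,-.2248,.147,67); lean()"
```

```text
t 19.65 pos [ 0.4752 -0.1546  0.2181] rot [-179.23   -0.4    66.81] q [-16.  -0.  31. 105.  -0.  76.  -7.] | shift [-83.6 -14.8  70.7] turn rad -0.0031 F [-0.5  0.2 -2.1] grip 44.8 19.5
lean deg 0.86 toward az 129.2 TCP az -18.0 r 0.4997
```

arm_command(
  series="-10 -2 0 0 255;-20 -4 0 0 255;-24 -4 0 0 255;-20 -3 0 0 255;-10 -2 0 0 255;0 0 10 0 255;0 0 20 0 255;0 0 22 0 255;0 0 13 0 255;0 0 6 0 255;0 0 0 0 255;6 0 0 0 255;6 0 0 0 255;6 0 0 0 255;5 0 0 0 255",
)

```text
time_s: 20.9
tool_pos: [0.4392, -0.2032, 0.1488]
tool_rot: [-179.5, -0.5, 67.2]
force: [0.4, -0.4, -1.8]
grip_width: 0.0448
grasp_force: 19.5
```

```bash
python3 - <<'E'
from h import *
o=telemetry.get_obs(); a=np.radians(67); d=o["tool_pos"][:2]-[.4612,-.1466]
print("along",d@[np.cos(a),np.sin(a)]*1e3,"across",d@[-np.sin(a),np.cos(a)]*1e3,"Falong",o["force"][:2]@[np.cos(a),np.sin(a)])
go(.428,-.2248,.147,67)
E
```

```text
along -60.74396086179118 across -1.8448106944554785 Falong -0.17915593814349412
t 20.9 pos [ 0.4392 -0.2032  0.1488] rot [-179.46   -0.49   67.21] q [-12.   1.  35. 112.  -1.  68.   0.] | shift [-24.2  -1.9   1.6] turn rad 0.0038 F [ 0.4 -0.4 -1.8] grip 44.8 19.5
```

arm_command(
  series="5 0 0 0 255;6 0 -1 0 255;6 0 -1 0 255;6 0 -1 0 255;6 0 -1 0 255;6 0 -1 0 255;6 0 0 0 255;0 0 0 0 255",
)

```text
time_s: 21.57
tool_pos: [0.4547, -0.1652, 0.1536]
tool_rot: [-179.4, -0.5, 67.2]
force: [-0.6, -1.5, -1.1]
grip_width: 0.0437
grasp_force: 20.0
```

```bash
cat > a.py <<'E'
from h import *
o=telemetry.get_obs(); a=np.radians(67); d=o["tool_pos"][:2]-[.4612,-.1466]
print("along",d@[np.cos(a),np.sin(a)]*1e3,"across",d@[-np.sin(a),np.cos(a)]*1e3,"Falong",o["force"][:2]@[np.cos(a),np.sin(a)],"torq",o["wrist_torque"])
go(.428,-.2248,.147,67);lean()
E
python3 a.py
```

```text
along -19.63427148073454 across -1.3169231128322556 Falong -1.6279175113855553 torq [-0.50684814  0.13730637 -0.01421153]
t 21.57 pos [ 0.4547 -0.1652  0.1536] rot [-179.39   -0.48   67.24] q [-15.   1.  33. 112.  -1.  68.  -5.] | shift [-65.4  -1.5   6. ] turn rad 0.0043 F [-0.6 -1.5 -1.1] grip 43.7 20.0
lean deg 0.78 toward az 119.0 TCP az -20.0 r 0.4838
```

arm_command(
  series="6 0 0 0 255;6 0 1 0 255;6 0 1 0 255;6 0 1 0 255;6 0 2 0 255;6 0 2 0 255;5 0 3 0 255;6 0 3 0 255;5 0 2 0 255;4 0 3 0 255;4 0 3 0 255;4 0 3 0 255;3 0 2 0 255;0 0 0 0 255",
)

```text
time_s: 22.73
tool_pos: [0.48, -0.1036, 0.1273]
tool_rot: [-179.3, -0.5, 67.2]
force: [0.2, -0.7, -0.5]
grip_width: 0.0438
grasp_force: 20.0
```

```bash
python3 a.py; python3 - <<'E'
from h import *
import cv2
s=cams.read_camera("scene")
cv2.imwrite("pics/g6.png",cv2.resize(s[170:310,170:320],None,fx=4,fy=4,interpolation=cv2.INTER_CUBIC))
E
```

```text
along 46.95387954182087 across -0.49395456276336586 Falong -0.585811047459473 torq [-0.40218529 -0.00547414 -0.02457797]
t 22.73 pos [ 0.48   -0.1036  0.1273] rot [-179.35   -0.47   67.2 ] q [-19.   3.  29. 113.  -2.  65. -11.] | shift [-131.7   -1.2  -20.7] turn rad 0.0036 F [ 0.2 -0.7 -0.5] grip 43.8 20.0
lean deg 0.8 toward az 121.8 TCP az -12.2 r 0.491
```

View pics/g6.png

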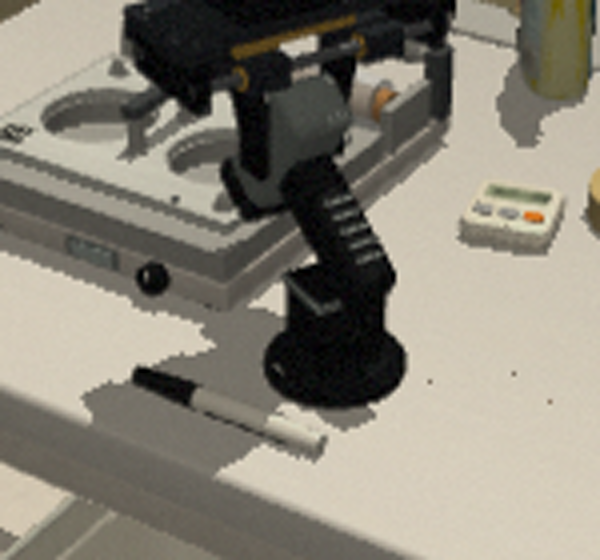

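The scanner has pivoted nose-down against the stand rim. The handle runs from about (310,170) to (390,275), with the nose tip near (245,205). I'll firm the grip, lift, and estimate the tilt.

arm_command(
  series="0 0 0 0 255;0 0 0 0 255;0 0 0 0 255;0 0 -5 0 255;0 0 -10 0 255;0 0 -20 0 255;0 0 -25 0 255;0 0 -20 0 255;0 0 -10 0 255;0 0 0 0 255;0 0 0 0 255",
  squeeze=58,
)

```text
time_s: 23.7
tool_pos: [0.4805, -0.1055, 0.218]
tool_rot: [-179.4, -0.5, 67.1]
force: [0.4, 0.5, -2.8]
grip_width: 0.0436
grasp_force: 58.0
```

```bash
python3 - <<'E'
from h import *
tcp=np.array([.48,-.1036,.1273+.019]); 
def pred(th,ga,gb,p):
    Rm=R.from_euler('ZY',[67.2,th],degrees=True).as_matrix()
    P=tcp+Rm@((np.array(p)-[ga,0,gb])/1e3); u=proj("scene",P)[0]; return (u-[170,170]+.5)*4-.5
obs=[((-18,-15,1),(394,268)),((-18,-15,90),(335,158)),((-18,15,90),(287,185)),((-52,-22,132),(350,110)),((58,25,92),(250,217))]
def f(x): return np.ravel([pred(x[0],x[1],x[2],p)-np.array(q) for p,q in obs[:3]])
for th in(50,55,60,65): print(th,[pred(th,-15,110,p).round() for p,q in obs])
s=least_squares(f,[60,-15,110],loss='soft_l1',f_scale=4); print(s.x,s.fun.round(1))
go(.454,.0755,.187,55)
E
```

```text
50 [array([392., 286.]), array([328., 157.]), array([287., 171.]), array([328.,  70.]), array([230., 222.])]
55 [array([398., 280.]), array([329., 156.]), array([287., 169.]), array([324.,  67.]), array([235., 229.])]
60 [array([403., 272.]), array([329., 154.]), array([288., 167.]), array([321.,  65.]), array([241., 236.])]
65 [array([407., 263.]), array([330., 152.]), array([289., 165.]), array([317.,  63.]), array([246., 243.])]
[ 65.82492157 -22.99612154 110.69207158] [ 11.    1.8  -7.6   2.6  -0.8 -10.8]
t 23.7 pos [ 0.4805 -0.1055  0.218 ] rot [-179.39   -0.48   67.14] q [-19.  -1.  29. 106.   0.  76. -13.] | shift [156.3 -94.4  33.3] turn rad 0.2119 F [ 0.4  0.5 -2.8] grip 43.6 58.0
```

arm_command(
  series="6 -4 0 0 255;10 -6 0 0 255;14 -8 0 0 255;16 -10 0 0 255;16 -10 0 0 255;16 -10 0 0 255;16 -10 0 0 255;16 -9 0 0 255;16 -9 0 0 255;14 -8 0 0 255;10 -6 0 0 255;6 -4 0 0 255;0 0 6 0.07 255;0 0 8 0.07 255;0 0 8 0.07 255;0 0 6 0 255;0 0 0 0 255;0 0 0 0 255",
)

```text
time_s: 25.2
tool_pos: [0.4539, 0.0746, 0.1917]
tool_rot: [-179.2, -0.2, 55.2]
force: [-0.5, 1.1, -2.4]
grip_width: 0.0437
grasp_force: 58.0
```

```bash
cat > m.py <<'E'
from h import *
import cv2
o=telemetry.get_obs(); go(.454,.0755,.187,55,o); lean(o)
M=rot(o["tool_rot"]); g=o["tool_pos"]-.019*M[:,2]
# scanner frame: y = -tool y, base axes before tilt
B=np.c_[M[:,0],-M[:,1],-M[:,2]]
boxes=[((-18,18),(-15,15),(0,92)),((-52,36),(-22,22),(92,132)),((36,58),(-25,25),(90,134))]
def pose(th,ga,gb):
    Rm=B@R.from_euler('y',th,degrees=True).as_matrix(); return Rm,g-Rm@np.array([ga,0,gb])/1e3
def sil(n,x,only=None):
    m=np.zeros((420,560),np.uint8); Rm,t=pose(*x)
    for b in (boxes if only is None else [boxes[i] for i in only]):
        P=np.array([[a,c,d] for a in b[0] for c in b[1] for d in b[2]])/1e3
        h=cv2.convexHull(proj(n,P@Rm.T+t).astype(np.float32)); cv2.fillConvexPoly(m,(h*16).round().astype(np.int32),255,cv2.LINE_8,4)
    return m
E
cat > m2.py <<'E'
from m import *
for n,f in(("scene","pics/s.raw.png"),("top","pics/t.raw.png")):
    im=cams.read_camera(n); cv2.imwrite(f"pics/fin_{n}.png",im)
    gray=cv2.cvtColor(cv2.GaussianBlur(im,(3,3),0),cv2.COLOR_BGR2GRAY); E=cv2.magnitude(cv2.Sobel(gray,cv2.CV_32F,1,0),cv2.Sobel(gray,cv2.CV_32F,0,1))
    for only in ([0],[2],None):
        best=[]
        for th in range(44,74,2):
            for ga in(-23,-19,-15,-11):
                for gb in(104,108,112,116):
                    s=cv2.morphologyEx(sil(n,(th,ga,gb),only),cv2.MORPH_GRADIENT,np.ones((2,2),np.uint8))>0
                    best.append((E[s].mean(),th,ga,gb))
        best.sort(reverse=True); print(n,only,[tuple(np.round(b,0).astype(int)) for b in best[:6]])
E
python3 m2.py
```

```text
t 25.2 pos [0.4539 0.0746 0.1917] rot [-179.25   -0.25   55.18] q [-29.  -4.  16. 112.   0.  73. -48.] | shift [ 0.7 -0.3  4.7] turn rad 0.0032 F [-0.5  1.1 -2.4] grip 43.7 58.0
lean deg 0.79 toward az 126.9 TCP az 9.3 r 0.46
scene [0] [(np.int64(245), np.int64(72), np.int64(-23), np.int64(104)), (np.int64(243), np.int64(72), np.int64(-19), np.int64(108)), (np.int64(240), np.int64(70), np.int64(-23), np.int64(104)), (np.int64(237), np.int64(70), np.int64(-19), np.int64(108)), (np.int64(234), np.int64(70), np.int64(-19), np.int64(104)), (np.int64(234), np.int64(66), np.int64(-19), np.int64(104))]
scene [2] [(np.int64(194), np.int64(70), np.int64(-11), np.int64(116)), (np.int64(189), np.int64(64), np.int64(-11), np.int64(112)), (np.int64(188), np.int64(72), np.int64(-11), np.int64(116)), (np.int64(183), np.int64(70), np.int64(-11), np.int64(112)), (np.int64(183), np.int64(72), np.int64(-11), np.int64(112)), (np.int64(182), np.int64(66), np.int64(-11), np.int64(112))]
scene None [(np.int64(245), np.int64(58), np.int64(-11), np.int64(104)), (np.int64(243), np.int64(56), np.int64(-11), np
[... 671 characters left out ...]
np.int64(-23), np.int64(104)), (np.int64(51), np.int64(46), np.int64(-23), np.int64(108)), (np.int64(51), np.int64(46), np.int64(-19), np.int64(104)), (np.int64(51), np.int64(44), np.int64(-23), np.int64(108)), (np.int64(50), np.int64(46), np.int64(-23), np.int64(104)), (np.int64(50), np.int64(48), np.int64(-23), np.int64(104))]
top None [(np.int64(86), np.int64(56), np.int64(-15), np.int64(108)), (np.int64(86), np.int64(54), np.int64(-11), np.int64(108)), (np.int64(84), np.int64(60), np.int64(-11), np.int64(104)), (np.int64(84), np.int64(56), np.int64(-11), np.int64(104)), (np.int64(83), np.int64(58), np.int64(-11), np.int64(104)), (np.int64(83), np.int64(58), np.int64(-11), np.int64(108))]
```

```bash
cat > m3.py <<'E'
import m
from m import *
m.boxes+= [((-18,18),(-15,15),(0,70)),((-30,30),(-25,25),(-14,70))]
from scipy.optimize import differential_evolution
bg={"scene":cv2.imread("pics/s.raw.png"),"top":cv2.imread("pics/t.raw.png")}
for n in("scene","top"):
    im=cv2.imread(f"pics/fin_{n}.png"); g0=cv2.cvtColor(im,cv2.COLOR_BGR2GRAY).astype(float)
    a=sil(n,(58,-15,110),[3])>0; r=(sil(n,(58,-15,110),[4])>0)&~a
    print(n,"handle gray pct",np.percentile(g0[a],[10,50,90]),"ring",np.percentile(g0[r],[10,50,90]),"n",a.sum(),r.sum())
    best=[]
    for th in range(46,74,1):
        for ga in(-21,-18,-15,-12,-9):
            for gb in(104,107,110,113):
                a=sil(n,(th,ga,gb),[3])>0; r=(sil(n,(th,ga,gb),[4])>0)&~a
                best.append((g0[r].clip(0,90).mean()-g0[a].clip(0,90).mean(),th,ga,gb))
    best.sort(reverse=True); print([tuple(map(float,np.round(b,1))) for b in best[:8]])
    for th in range(46,74,2): print(th,max(b[0] for b in best if b[1]==th and b[2]==-15).round(1),end="; ")
    print()
E
python3 m3.py
```

```text
t 25.3 pos [0.4545 0.0749 0.1925] rot [-179.3    -0.33   55.15] q [-29.  -4.  16. 112.   0.  73. -48.] | shift [ 0.2 -0.7  5.5] turn rad 0.0027 F [ 0.3 -0.5 -2.2] grip 43.6 58.0
lean deg 0.77 toward az 120.0 TCP az 9.4 r 0.4606
scene handle gray pct [  9.   31.  170.3] ring [ 48.5 156.  196. ] n 528 566
[(42.6, 48.0, -9.0, 104.0), (42.4, 52.0, -9.0, 104.0), (42.2, 51.0, -12.0, 104.0), (42.2, 52.0, -12.0, 104.0), (42.1, 51.0, -9.0, 104.0), (42.1, 50.0, -9.0, 104.0), (42.0, 57.0, -12.0, 104.0), (41.9, 58.0, -12.0, 104.0)]
46 37.4; 48 39.8; 50 39.6; 52 40.5; 54 41.2; 56 41.5; 58 40.6; 60 41.5; 62 40.6; 64 39.7; 66 39.5; 68 38.0; 70 37.5; 72 35.5; 
top handle gray pct [37. 50. 95.] ring [ 61. 106. 162.] n 491 515
[(32.9, 71.0, -21.0, 104.0), (32.7, 73.0, -21.0, 104.0), (32.6, 72.0, -21.0, 104.0), (32.5, 73.0, -12.0, 104.0), (32.5, 73.0, -18.0, 104.0), (32.3, 73.0, -18.0, 107.0), (32.2, 70.0, -15.0, 107.0), (32.2, 70.0, -18.0, 104.0)]
46 18.2; 48 20.1; 50 23.5; 52 26.7; 54 28.8; 56 29.3; 58 30.0; 60 31.1; 62 30.9; 64 31.3; 66 31.2; 68 32.2; 70 32.2; 72 31.5;
```

```bash
python3 - <<'E'
from m import *
tag=np.array([.508,.1525,.059])
for x in((60,-15,109),(56,-15,109),(64,-15,109)):
    Rm,t=pose(*x); w=Rm@[.06,0,.112]+t; d=Rm[:,0]; k=(tag[2]-w[2])/d[2]; hit=w+k*d
    print(x,"win",w.round(4),"hit",hit.round(4),"dist",round(k,4),"miss",((hit-tag)*1e3).round(1),"shift to 100mm (tool)",(M.T@(tag-.1*d-w)*1e3).round(1),"pitch",np.degrees(np.arcsin(-d[2])).round(1))
E
```

```text
t 25.3 pos [0.4545 0.0749 0.1925] rot [-179.3    -0.33   55.15] q [-29.  -4.  16. 112.   0.  73. -48.] | shift [ 0.2 -0.7  5.5] turn rad 0.0027 F [ 0.3 -0.5 -2.2] grip 43.6 58.0
lean deg 0.77 toward az 120.0 TCP az 9.4 r 0.4606
(60, -15, 109) win [0.4771 0.1083 0.1482] hit [0.506  0.1518 0.059 ] dist 0.1034 miss [-2.  -0.7  0. ] shift to 100mm (tool) [3.4 1.2 2.9] pitch 59.7
(56, -15, 109) win [0.4796 0.1118 0.1512] hit [0.5146 0.1642 0.059 ] dist 0.1117 miss [ 6.6 11.7  0. ] shift to 100mm (tool) [-6.8  1.2  9.6] pitch 55.7
(64, -15, 109) win [0.4745 0.1046 0.1456] hit [0.4981 0.1404 0.059 ] dist 0.0966 miss [ -9.9 -12.1   0. ] shift to 100mm (tool) [14.1  1.2 -3. ] pitch 63.7
```

```bash
cat > m4.py <<'E'
import m
from m import *
m.boxes+= [((-18,18),(-15,15),(0,70)),((-18,18),(-15,15),(-10,0)),((-30,-18),(-15,15),(0,60)),((40,58),(-25,25),(90,134)),((58,70),(-25,25),(90,134)),((18,30),(-15,15),(0,60))]
G={n:cv2.cvtColor(cv2.imread(f"pics/fin_{n}.png"),cv2.COLOR_BGR2GRAY).astype(float).clip(0,110) for n in("scene","top")}
def sc(n,x,ins,outs):
    S=sil(n,x)>0; a=sil(n,x,ins)>0; r=(sil(n,x,outs)>0)&~S
    return G[n][r].mean()-G[n][a].mean() if r.sum()>15 else np.nan
ths=range(48,72,2); print("th",list(ths))
for nm,i,o in(("foot",[3],[4]),("back",[3],[5]),("front",[3],[8]),("nose",[6],[7])):
    for n in G: print(nm,n,[float(np.round(sc(n,(t,-15,109),i,o),0)) for t in ths])
E
python3 m4.py | tail -n +3
```

```text
th [48, 50, 52, 54, 56, 58, 60, 62, 64, 66, 68, 70]
foot scene [nan, nan, nan, nan, nan, nan, nan, nan, nan, nan, nan, nan]
foot top [nan, nan, nan, nan, nan, nan, nan, nan, nan, nan, nan, nan]
back scene [nan, nan, nan, nan, nan, nan, nan, nan, nan, nan, nan, nan]
back top [nan, nan, nan, nan, nan, nan, nan, nan, nan, nan, nan, nan]
front scene [nan, nan, nan, nan, nan, nan, nan, nan, nan, nan, nan, nan]
front top [nan, nan, nan, nan, nan, nan, nan, nan, nan, nan, nan, nan]
nose scene [nan, nan, nan, nan, nan, nan, nan, nan, nan, nan, nan, nan]
nose top [nan, nan, nan, nan, nan, nan, nan, nan, nan, nan, nan, nan]
```

```bash
sed -i 's/S=sil(n,x)>0/S=sil(n,x,[0,1,2])>0/' m4.py; python3 m4.py | tail -n +3
```

```text
th [48, 50, 52, 54, 56, 58, 60, 62, 64, 66, 68, 70]
foot scene [57.0, 58.0, 59.0, 59.0, 59.0, 60.0, 61.0, 62.0, 64.0, 63.0, 59.0, 52.0]
foot top [10.0, 8.0, 14.0, 23.0, 39.0, 46.0, 48.0, 50.0, 50.0, 49.0, 49.0, 48.0]
back scene [35.0, 40.0, 48.0, 52.0, 53.0, 54.0, 56.0, 59.0, 62.0, 62.0, 64.0, 66.0]
back top [-7.0, -3.0, 1.0, 9.0, 23.0, 38.0, 41.0, 46.0, 45.0, 47.0, 47.0, 47.0]
front scene [57.0, 58.0, 59.0, 59.0, 58.0, 60.0, 61.0, 62.0, 64.0, 64.0, 60.0, 55.0]
front top [34.0, nan, nan, 42.0, nan, nan, 48.0, 49.0, 48.0, nan, nan, nan]
nose scene [59.0, 66.0, 68.0, 69.0, 69.0, 69.0, 68.0, 67.0, 66.0, 64.0, 62.0, 60.0]
nose top [27.0, 27.0, 23.0, 18.0, 12.0, 10.0, 10.0, 5.0, 4.0, 3.0, 1.0, 2.0]
```

arm_command(
  series="2 1 1 0 255;3 0 1 0 255;0 0 0 0 255;0 0 0 0 255;0 0 0 0 255;0 0 0 0 255;0 0 0 0 255;0 0 0 0 255;0 0 0 0 255",
)

```text
time_s: 26.05
tool_pos: [0.4579, 0.0785, 0.1902]
tool_rot: [-179.3, -0.3, 55.1]
force: [0.0, -0.3, -1.1]
grip_width: 0.0437
grasp_force: 58.0
```

```bash
python3 - <<'E'
from m import *
tag=np.array([.508,.1525,.059])
for th in(58,60,62):
    Rm,t=pose(th,-15,109); w=Rm@[.06,0,.112]+t; d=Rm[:,0]; k=(tag[2]-w[2])/d[2]; print(th,k.round(4),((w+k*d-tag)*1e3).round(1))
for n in("scene","top"): cv2.imwrite(f"pics/fin_{n}.png",cams.read_camera(n))
E
python3 m4.py|tail -n +3
```

```text
t 26.05 pos [0.4579 0.0785 0.1902] rot [-179.29   -0.31   55.11] q [-29.  -3.  16. 111.   0.  72. -48.] | shift [-4.7 -1.4  3.2] turn rad 0.0019 F [ 0.  -0.3 -1.1] grip 43.7 58.0
lean deg 0.78 toward az 121.4 TCP az 9.7 r 0.4646
58 0.1046 [4.9 7.7 0. ]
60 0.1007 [0.7 1.8 0. ]
62 0.0972 [-3.3 -4.   0. ]
th [48, 50, 52, 54, 56, 58, 60, 62, 64, 66, 68, 70]
foot scene [56.0, 57.0, 58.0, 58.0, 58.0, 59.0, 61.0, 61.0, 62.0, 64.0, 62.0, 56.0]
foot top [-1.0, 10.0, 14.0, 30.0, 40.0, 44.0, 50.0, 50.0, 49.0, 48.0, 48.0, 47.0]
back scene [24.0, 37.0, 45.0, 50.0, 51.0, 54.0, 56.0, 58.0, 60.0, 63.0, 64.0, 66.0]
back top [-5.0, -1.0, 8.0, 18.0, 32.0, 38.0, 45.0, 47.0, 47.0, 47.0, 47.0, 45.0]
front scene [56.0, 57.0, 58.0, 58.0, 57.0, 59.0, 61.0, 61.0, 63.0, 64.0, 63.0, 59.0]
front top [33.0, nan, 40.0, 43.0, nan, nan, 49.0, nan, 47.0, 47.0, nan, 45.0]
nose scene [65.0, 68.0, 67.0, 67.0, 69.0, 68.0, 66.0, 66.0, 64.0, 62.0, 60.0, 59.0]
nose top [27.0, 27.0, 21.0, 19.0, 12.0, 8.0, 7.0, 4.0, 4.0, 3.0, 2.0, 3.0]
```

```bash
python3 -c "
from cell import env
print(env.sign_off())"
```

```text
the job is handed in; nothing more can be done
None
```

I handed the job in at about 26 s: the plate is flush on both pins and released, and the scanner is held still, clear of everything, with its nose about 60° down and its window an estimated 10 cm from the tag; the tilt is good to only a few degrees, about 3 mm of aim error per degree, and I never saw a reading confirm the aim.

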